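Tighten the hold-down nut in the deep bore of the anvil post

TASK

Take the blue-handled socket key from its beech block, lower it down the bore of the steel anvil post and feel it gently onto the hexagon nut at the bottom without leaning on it. Turn the nut clockwise until the red tab on the post's brass collar stands well inside the green field and not past it, then put the key back upright in its block. Leave the canister, the watch on its stand, the brass balance tool and the rinse dish alone.

Things in the scene. Friction and masses are not known exactly. Their poses are not given: they have to be found in the camera images.
- key_handle (a point): Loose T-shaped socket key, 134 mm long, 0.18 kg, standing upright in the block. This point is the centre of its blue cross bar, 70 mm long (x axis), 14 mm wide (y axis), 18 mm high; z axis points up along the 12 mm shaft. The bar is the place to grip, fingers on its two long sides.
- key_mouth (a point): Centre of the socket's open lower end, 125 mm straight below key_handle. Socket: hexagonal outside, 33.5 mm over its corners, 23 mm tall; hexagonal recess 16 mm deep, 23.5 mm across flats, with two of its flats facing the key's x axis (along the bar), the pattern repeating every 60 degrees.
- bore_mouth (a point): Centre of the top rim of the fixed upright steel post, which is 85 mm tall and 54 mm in diameter with a vertical bore 38 mm in diameter. z axis up.
- nut_top (a point): Point on the bore axis 65 mm below bore_mouth: top of the nut's hexagon (nut untouched). Fixed to the post, so it does NOT show how the nut is turned; that must be felt. Flats not agreeing: the socket rests on the nut's corners, mouth at this height. Flats agreeing: it drops over the hexagon, at most 11 mm lower. The nut is sprung: gives after 3 N, 1.5 N per mm, for 5 mm, then solid.
- post: The post; origin on its axis at bench level. Holds a brass hexagon nut, 22 mm across flats, 14 mm tall, topped by a 5 mm high cone (22 mm wide below, 14 mm above) that centres the socket. The nut turns about the bore axis with some 0.05 N m of drag and 7 degrees of play either way in the socket. A flange 100 mm wide, 6 mm high, lies round the foot.
- collar (a joint): Turn (rad) of the brass collar with the red tab at the post's foot: 0 at the start, growing clockwise from above. The nut first runs freely clockwise by an unknown 17 to 49 degrees, the collar at rest; then it turns the collar along one to one, against about 0.21 N m in all. The green field spans 0.15 to 0.45. The collar stays where left and turns only through the nut.
- block_hole (a point): Centre of the mouth of the round hole in the fixed beech block, 75 x 75 x 45 mm; top face of the block, 45 mm above the bench. Hole 37.5 mm in diameter, 40 mm deep with a flat floor; the key stands in it, its mouth on the floor.
- canister_center (a point): Centre of a loose aluminium screw-top canister, 38 mm in diameter, 45 mm tall, to be left alone.
- watch_center (a point): Point 35 mm above the bench in the loose slotted beech stand (60 x 70 mm foot, 70 mm tall) that carries a black-dialled wristwatch, to be left alone.
- balance_center (a point): Centre of the loose brass balance tool, 40 mm in diameter, 50 mm tall, to be left alone.
- dish_rim (a point): Centre of the rim of the loose white porcelain rinse dish, 90 mm in diameter, 28 mm tall, to be left alone.
Not all that is in view belongs to the job. There is more than one size of the part that bears key_handle; the job needs the smallest.

How it is judged:
By the outcome, as a careful person would: the job done as asked, in the order asked, and still so for the second after the job is handed in, with the robot touching nothing.
It also fails if it takes over 56 s, if anything falls off the work surface, if the arm or the gripper's body presses on something with over 40 N, if the wrist force passes 120 N, or if a joint passes its speed limit or range.

ROBOT

A 6-joint arm with a two-finger parallel gripper is mounted at the origin on the work surface. World frame = base frame: x ahead of the robot, y to its left, z up, the work surface at z = 0. Lengths are in m, angles in rad, forces in N, time in s.
With the tool pointing down it reaches from about 0.25 to 0.725 m from the base axis. Payload 4 kg.
Tool frame: the origin (TCP) lies between the finger pads; the fingertips stand 11 mm ahead of it and the grasp point (between the pads) lies 8 mm behind it (bot.tip_extent is the distance from the TCP to the fingertips, in m); z points along the fingers, y is the line along which they close (so a half turn about z gives the same grasp; the last joint's range is limited). The gripper opens to 85 mm and grips with 20 to 120 N. Pads are 22 mm wide; open, the fingers measure 114 mm over their backs; the gripper's body (76 mm by 85 mm) begins 54 mm behind the grasp point. The pads swing forward as they close: fully open they stand 13 mm farther back than shut.
Start: joints at [1.322, 0.241, 0.005, 1.335, 0, 1.571], TCP at [0.123, 0.485, 0.242] pointing down, gripper open.
Joint ranges: [-2.72, 2.72], [-1.05, 1.87], [-1.09, 1.28], [-1.99, 2.15], [-1.42, 1.44], [-3.14, 3.14]. Speed limits (rad/s): [2.79, 2.79, 3.14, 3.14, 3.14, 3.14].

INTERFACE

Orientations are given as a unit quaternion [x, y, z, w].
In Python, from workcell import bot gives the robot as it stands. The module is installed in compiled form; this text tells all that it offers.
- The arm moves only by the tool drive_tool, never from a script. Its argument "rows" is a list of rows, each an object of numbers: "dx", "dy", "dz": the shift along the tool's x, y, z in units of 50 mm (1.0 is 50 mm); "wx", "wy", "wz": the turn, a rotation vector about the tool's x, y, z in units of 5 degrees (1.0 is 5 degrees); "hand": the finger opening in mm, from 0 to 85.4. A call has 1 to 20 rows; each row is the pose to reach, as a shift and turn from the pose commanded when the call began, along the tool's axes at that moment; what a row does not reach only later rows make up. A row lasts 1/10 s, in which the tool goes at most 50 mm and 8.59 degrees, less where a joint would pass 70% of its speed; a pose out of reach is approached as far as the arm can. A call with a gripper value outside its range is refused whole. The fingers move at their own pace and stop on an object; the grip force is fixed at half the most. Time passes only in rows, so rows that repeat a pose let the fingers close. It gives the time, the measured TCP pose, the force, the opening and the grip force at its end, in the units of the state.
- bot.get_obs(): the state, without advancing time (a new reading comes with each control period).
- bot.camera(name): name is "scene" or "top" or "wrist"; returns the picture (384x512x3 uint8, red, green, blue); there is no depth.
- bot.get_calibration(name): a dict with "vfov" (degrees; the focal length in pixels is half the picture's height over the tangent of half this angle, whatever the lens; pixels are square), "cx", "cy" (the principal point, pixels), "origin" and "rotation" of the camera in the world; the wrist camera has in their place "mount" (4x4, takes a point from camera to tool coordinates, whose origin is the TCP and whose axes are the flange's). Camera axes: x right, y up, looking along -z (the intrinsics and any distortion apply to the point x, -y, -z); pixel columns grow to the right and rows downward; lengths in m; the calibration is good to about 2 mm. A picture is of the moment at which its call begins: read the wrist's pose just before it. get_calibration takes no time and is no camera call.
- bot.job_done(): hands the job in; it is judged then, once.
Trained networks look in the newest picture that a camera, given by its name, has taken for a name from the list of things; names that differ only in an ending like _2 or _b are one class to them, and where a whole thing is asked for, a point or a joint stands for the part that bears it (a point fixed in the world has none). Each returns a list of dicts, best first, with "score" (0 to 1); they miss things now and then, are a little off and sometimes report something else, mostly with a low value. They report only what shows in the picture. A call takes as long as a camera call. They do not tell look-alikes from the thing itself.
- bot.look_for(camera, thing): "extent" ([centre column, centre row, width, height] in pixels, round what is visible of it).
- bot.outline_of(camera, thing): "region" (384x512 bool, what is visible of it) and "extent" ([centre column, centre row, width, height] in pixels, round what is visible of it).
The state is a dict: "clock": time; "joint_pos": joint angles; "joint_vel": joint speeds; "tau": joint torques, N m; "eef_pos": TCP position; "tool_rot": TCP orientation; "ft_force": force on the tool from outside, world axes, zero at the start; "ft_torque": the same for the moment, N m; "grip_width": finger opening in m; "grasp_force": force on a finger pad.
Only numpy, scipy, OpenCV 4.12 (cv2) and the standard library are available. Lean on these libraries where they do the work, as an engineer would, in place of code of your own. Each camera call takes 0.05 s, during which the arm holds its last target. There are 200 camera calls.

## Working session

There is one attempt and no reset: what is moved stays moved. The work goes in short steps, Python scripts to look and compute and a tool call to move; the robot and the scene stay as the last step left them, time stands still between calls to the robot, and variables do not carry over. Pictures are saved under pics/ and viewed, at most 13 in all, crops included, and the job is handed in when it is done.

Besides the shell and the picture viewer there is one more tool, called after "Emit:" as name([rows], argument=value, ...), one row to a line, values as JSON. drive_tool: Moves the arm, as the interface text tells. Its arguments: {"type":"object","properties":{"rows":{"type":"array","items":{"type":"object","properties":{"dx":{"type":"number"},"dy":{"type":"number"},"dz":{"type":"number"},"wx":{"type":"number"},"wy":{"type":"number"},"wz":{"type":"number"},"hand":{"type":"number"}}}}},"required":["rows"]}

```bash
mkdir -p pics
cat > h.py <<'E'
import numpy as np, cv2
from workcell import bot
from scipy.spatial.transform import Rotation as R
def cam(name):
    c=bot.get_calibration(name); f=192/np.tan(np.radians(c['vfov'])/2)
    if 'mount' in c:
        o=bot.get_obs(); T=np.eye(4);T[:3,:3]=R.from_quat(o['tool_rot']).as_matrix();T[:3,3]=o['eef_pos']
        M=T@np.array(c['mount']); return c,f,M[:3,3],M[:3,:3]
    return c,f,np.array(c['origin']),np.array(c['rotation'])
def ray(cm,u,v):
    c,f,o,Rm=cm; return o,Rm@np.array([(u-c['cx'])/f,-(v-c['cy'])/f,-1])
def atz(cm,u,v,z):
    o,d=ray(cm,u,v); return o+d*(z-o[2])/d[2]
def proj(cm,p):
    c,f,o,Rm=cm; q=Rm.T@(np.array(p)-o); return c['cx']-f*q[0]/q[2], c['cy']+f*q[1]/q[2]
E
python3 - <<'E'
from h import *
for n in ['scene','top','wrist']:
    c=bot.get_calibration(n); print(n,{k:np.round(v,4).tolist() for k,v in c.items() if not isinstance(v,(str,dict))},[k for k in c])
    im=bot.camera(n); cv2.imwrite(f'pics/{n}0.png',im[...,::-1])
    if n!='wrist':
      for t in ['key_handle','post','block_hole','collar','canister_center','watch_center','balance_center','dish_rim']:
        print(n,t,[(np.round(d['extent'],1).tolist(),round(d['score'],2)) for d in bot.look_for(n,t)][:4])
o=bot.get_obs(); print({k:np.round(v,3).tolist() for k,v in o.items()})
E
```

```text
scene {'vfov': 54.281, 'cx': 256.0725, 'cy': 192.6742, 'origin': [1.0226, -0.3208, 0.6418], 'rotation': [0.3602, 0.179, 0.4306, 0.808]} ['vfov', 'cx', 'cy', 'origin', 'rotation']
scene key_handle [([230.9, 158.8, 35.4, 82.2], 0.77), ([357.9, 248.6, 41.3, 33.1], 0.72), ([286.8, 138.3, 42.3, 70.5], 0.65)]
scene post [([202.1, 234.4, 42.6, 52.4], 0.69)]
scene block_hole [([290.5, 194.4, 42.3, 37.1], 0.94)]
scene collar [([205.4, 244.9, 25.7, 16.6], 0.57)]
scene canister_center [([250.7, 222.8, 18.2, 25.6], 0.71)]
scene watch_center [([246.4, 314.6, 47.4, 52.2], 0.9), ([203.8, 234.1, 47.3, 57.5], 0.48)]
scene balance_center [([320.4, 282.9, 22.5, 23.2], 0.71), ([294.1, 170.9, 14.2, 44.6], 0.54)]
scene dish_rim [([356.5, 248.7, 41.0, 34.2], 0.55)]
top {'vfov': 51.8089, 'cx': 259.4672, 'cy': 191.2615, 'origin': [0.5215, 0.0362, 0.8809], 'rotation': [0.0211, -0.0461, -0.706, 0.7064]} ['vfov', 'cx', 'cy', 'origin', 'rotation']
top key_handle [([196.7, 228.8, 22.4, 38.2], 0.89), ([151.1, 298.2, 58.4, 42.8], 0.83), ([246.1, 288.2, 55.1, 44.7], 0.7)]
top post [([312.5, 227.5, 47.4, 45.2], 0.59)
[... 385 characters left out ...]
 231.4, 43.0, 37.4], 0.21)]
top dish_rim [([196.9, 132.8, 42.6, 38.8], 0.76), ([307.8, 227.8, 20.8, 13.9], 0.41)]
wrist {'vfov': 68.8927, 'cx': 255.5484, 'cy': 191.6338, 'mount': [[0.0003, 0.9483, 0.3174, 0.0816], [1.0, -0.0002, -0.0003, -0.0006], [-0.0002, 0.3174, -0.9483, -0.1313], [0.0, 0.0, 0.0, 1.0]]} ['vfov', 'cx', 'cy', 'mount']
{'clock': 0.95, 'joint_pos': [1.322, 0.241, 0.005, 1.335, -0.0, 1.571], 'joint_vel': [-0.0, 0.0, -0.0, -0.0, -0.0, -0.001], 'tau': [-0.001, -37.221, 25.269, 0.001, -0.0, -0.0], 'eef_pos': [0.123, 0.485, 0.242], 'tool_rot': [0.124, 0.992, -0.0, 0.0], 'ft_force': [-0.41, 0.05, -0.392], 'ft_torque': [0.022, 0.049, -0.015], 'grasp_force': 0.0, 'grip_width': 0.086}
```

```bash
sed -i "s/np.array(c\['rotation'\])/R.from_quat(c['rotation']).as_matrix()/" h.py
python3 - <<'E'
import cv2
for n in ['scene','top']:
    im=cv2.imread(f'pics/{n}0.png'); im=im[100:350,110:443] if n=='top' else im[90:350,130:463]
    cv2.imwrite(f'pics/{n}0b.png',cv2.resize(im,None,fx=2.3,fy=2.3,interpolation=cv2.INTER_CUBIC))
E
```

```text
(no output)
```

View pics/scene0b.png

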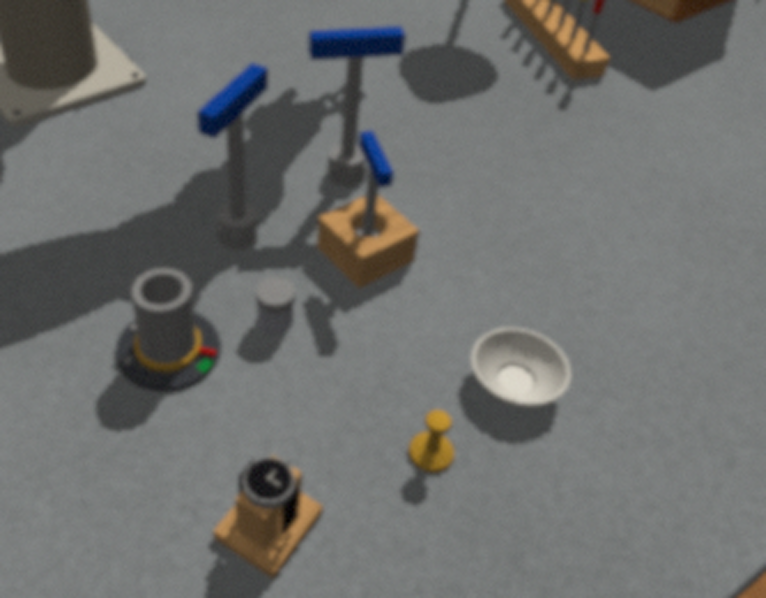

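View pics/top0b.png

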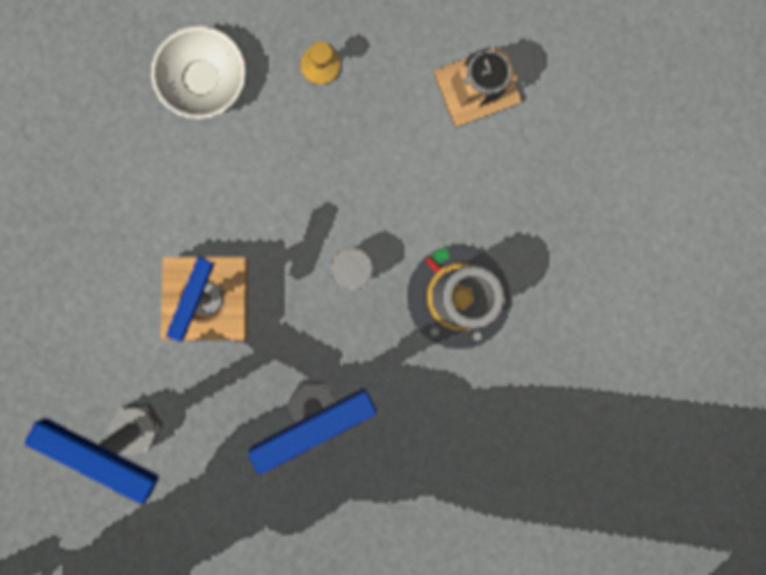

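Scene and top agree: the small key stands in the block (top ≈ 197,230), post at (312,228), with two bigger keys nearer the robot as decoys.

Run:
```python
from h import *
t=cam('top'); s=cam('scene')
im=cv2.imread('pics/top0.png').astype(int); sc=cv2.imread('pics/scene0.png').astype(int)
def blue(im,x0,x1,y0,y1):
    m=(im[...,0]>im[...,2]+40); k=np.zeros(m.shape,np.uint8); k[y0:y1,x0:x1]=m[y0:y1,x0:x1]; return k
k=blue(im,180,210,205,255); r=cv2.minAreaRect(cv2.findNonZero(k)); print('blue top',r)
b=cv2.boxPoints(r); P=[atz(t,*p,0.139) for p in b]; print(np.round(P,4))
c=atz(t,*r[0],0.137); print('handle',c)
e=[P[i]-P[(i+1)%4] for i in range(4)]; L=max(e[:2],key=np.linalg.norm); print('len',np.linalg.norm(e[0]),np.linalg.norm(e[1]),'ang',np.degrees(np.arctan2(L[1],L[0])))
k=blue(sc,270,310,140,175); r=cv2.minAreaRect(cv2.findNonZero(k)); print('scene blue',r[0],atz(s,*r[0],0.132), 'pred',proj(s,[c[0],c[1],.132]))
for u,v in [(162,257),(246,257),(246,341),(162,341),(204,299)]: print('block',np.round(atz(t,u/2.3+110,v/2.3+100,.045),4))
print('rim top',atz(t,473/2.3+110,297/2.3+100,.085),'rim scene',atz(s,162/2.3+130,291/2.3+90,.085))
print('hole scene',atz(s,369/2.3+130,222/2.3+90,.045))
for n,u,v,z in [('can',352,268,.045),('bal',320,55,.05),('watch',482,85,.035),('dish',199,72,.028)]: print(n,atz(t,u/2.3+110,v/2.3+100,z))
print('big keys',atz(t,91/2.3+110,462/2.3+100,.2),atz(t,313/2.3+110,432/2.3+100,.2))
print('flange',atz(t,459/2.3+110,297/2.3+100,.006))
```

```text
blue top ((192.0541229248047, 229.80491638183594), (7.615557670593262, 37.39067077636719), 23.629377365112305)
[[0.4915 0.155  0.139 ]
 [0.5548 0.1284 0.139 ]
 [0.5491 0.1153 0.139 ]
 [0.4859 0.1421 0.139 ]]
handle [0.52017194 0.13553223 0.137     ]
len 0.0687347779961126 0.014225944303711165 ang 157.16229143621396
scene blue (293.0000305175781, 157.49998474121094) [0.51976345 0.13739802 0.132     ] pred (np.float64(292.4634734674709), np.float64(157.8665281495691))
block [0.5578 0.1727 0.045 ]
block [0.5578 0.0962 0.045 ]
block [0.4816 0.0955 0.045 ]
block [0.4818 0.1713 0.045 ]
block [0.5196 0.134  0.045 ]
rim top [ 0.52116537 -0.10527906  0.085     ] rim scene [ 0.52646657 -0.10473184  0.085     ]
hole scene [0.5208601  0.13839059 0.045     ]
can [ 0.54778202 -0.00097139  0.045     ]
bal [0.74602032 0.02876332 0.05      ]
watch [ 0.72220381 -0.12571983  0.035     ]
dish [0.73446575 0.14361437 0.028     ]
big keys [0.40219941 0.19593275 0.2       ] [0.42260285 0.03481881 0.2       ]
flange [ 0.52114152 -0.10576319  0.006     ]
```

```bash
cat >> h.py <<'E'
def tri(a,pa,b,pb):
    o1,d1=ray(a,*pa);o2,d2=ray(b,*pb)
    s=np.linalg.lstsq(np.stack([d1,-d2],1),o2-o1,rcond=None)[0]
    p,q=o1+s[0]*d1,o2+s[1]*d2; return (p+q)/2,np.linalg.norm(p-q)
def move(target,yawy=None):
    "tool-axis shift in drive units; yawy: wanted angle of tool y in world, deg"
    o=bot.get_obs(); M=R.from_quat(o['tool_rot']).as_matrix()
    d=M.T@(np.array(target)-o['eef_pos'])/.05
    w=0
    if yawy is not None:
        y=np.degrees(np.arctan2(M[1,1],M[0,1])); w=((y-yawy+90)%180-90)/5
    return np.round(d,3),'wz',round(w,3)
E
python3 - <<'E'
from h import *
t=cam('top'); s=cam('scene')
T=lambda u,v:(u/2.3+110,v/2.3+100); S=lambda u,v:(u/2.3+130,v/2.3+90)
print('A?',tri(t,T(91,462),s,S(357,42)),tri(t,T(91,462),s,S(233,100)))
print('B?',tri(t,T(313,432),s,S(233,100)),tri(t,T(313,432),s,S(357,42)))
print('can',tri(t,T(352,268),s,S(276,290)))
print(move([.45,-.105,.242],67.2))
E
```

```text
A? (array([0.39923049, 0.20228169, 0.1780491 ]), np.float64(0.0029616039395039388)) (array([0.35977266, 0.15206376, 0.11604542]), np.float64(0.13734158347913233))
B? (array([0.41997756, 0.03588482, 0.17668436]), np.float64(0.0026873439498304452)) (array([0.46974416, 0.0742371 , 0.26318063]), np.float64(0.10870873151923521))
can (array([0.54882355, 0.0005597 , 0.04571142]), np.float64(0.0036765069854810418))
(array([-9.240e+00, -9.819e+00,  6.000e-03]), 'wz', np.float64(1.709))
```

Emit:
drive_tool([
  {"dx":-10.62,"dy":-9.48,"dz":-0.3,"wz":1.7,"hand":60},
  {"dx":-10.62,"dy":-9.48,"dz":-0.3,"wz":1.7,"hand":60},
  {"dx":-10.62,"dy":-9.48,"dz":-0.3,"wz":1.7,"hand":60},
  {"dx":-10.62,"dy":-9.48,"dz":-0.3,"wz":1.7,"hand":60},
  {"dx":-10.62,"dy":-9.48,"dz":-0.3,"wz":1.7,"hand":60},
  {"dx":-10.62,"dy":-9.48,"dz":-0.3,"wz":1.7,"hand":60},
  {"dx":-10.62,"dy":-9.48,"dz":-0.3,"wz":1.7,"hand":60},
  {"dx":-10.62,"dy":-9.48,"dz":-0.3,"wz":1.7,"hand":60},
  {"dx":-10.62,"dy":-9.48,"dz":-0.3,"wz":1.7,"hand":60},
  {"dx":-10.62,"dy":-9.48,"dz":-0.3,"wz":1.7,"hand":60},
  {"dx":-10.62,"dy":-9.48,"dz":-0.3,"wz":1.7,"hand":60},
  {"dx":-10.62,"dy":-9.48,"dz":-0.3,"wz":1.7,"hand":60},
  {"dx":-10.62,"dy":-9.48,"dz":-0.3,"wz":1.7,"hand":60},
  {"dx":-10.62,"dy":-9.48,"dz":-0.3,"wz":1.7,"hand":60},
  {"dx":-10.62,"dy":-9.48,"dz":-0.3,"wz":1.7,"hand":60},
  {"dx":-10.62,"dy":-9.48,"dz":-0.3,"wz":1.7,"hand":60},
  {"dx":-10.62,"dy":-9.48,"dz":-0.3,"wz":1.7,"hand":60},
])

```text
invalid input at $.rows[0]: expected keys dx, dy, dz, wx, wy, wz, hand
```

Run:
```python
from h import *
o=bot.get_obs(); print(o['clock'],o['eef_pos'],np.degrees(o['joint_pos']).round(1))
w=cam('wrist'); im=bot.camera('wrist'); cv2.imwrite('pics/w1.png',im[...,::-1])
np.save('w1.npy',np.r_[w[1],w[2],w[3].ravel()])
for n in ['post','nut_top','collar']: print(n,[(np.round(d['extent'],1).tolist(),round(d['score'],2)) for d in bot.look_for('wrist',n)][:3])
print(proj(w,[.521,-.105,.085]))
```

```text
0.95 [0.12312286 0.48459702 0.24229922] [75.7 13.8  0.3 76.5 -0.  90. ]
post []
nut_top []
collar []
(np.float64(-27.429168282024563), np.float64(484.10559295223425))
```

View pics/w1.png

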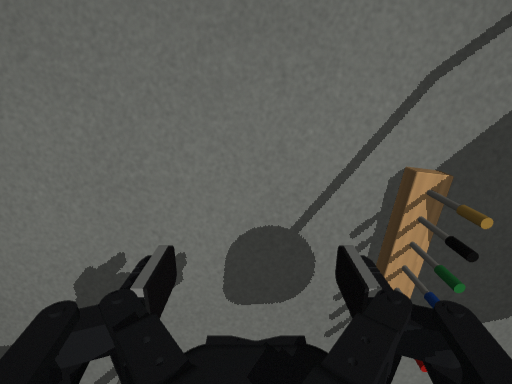

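The picture is still of the start pose (a tool rack in view); the move was refused for lack of all keys.

Emit:
drive_tool([
  {"dx":-10.62,"dy":-9.48,"dz":-0.3,"wx":0,"wy":0,"wz":1.7,"hand":60},
  {"dx":-10.62,"dy":-9.48,"dz":-0.3,"wx":0,"wy":0,"wz":1.7,"hand":60},
  {"dx":-10.62,"dy":-9.48,"dz":-0.3,"wx":0,"wy":0,"wz":1.7,"hand":60},
  {"dx":-10.62,"dy":-9.48,"dz":-0.3,"wx":0,"wy":0,"wz":1.7,"hand":60},
  {"dx":-10.62,"dy":-9.48,"dz":-0.3,"wx":0,"wy":0,"wz":1.7,"hand":60},
  {"dx":-10.62,"dy":-9.48,"dz":-0.3,"wx":0,"wy":0,"wz":1.7,"hand":60},
  {"dx":-10.62,"dy":-9.48,"dz":-0.3,"wx":0,"wy":0,"wz":1.7,"hand":60},
  {"dx":-10.62,"dy":-9.48,"dz":-0.3,"wx":0,"wy":0,"wz":1.7,"hand":60},
  {"dx":-10.62,"dy":-9.48,"dz":-0.3,"wx":0,"wy":0,"wz":1.7,"hand":60},
  {"dx":-10.62,"dy":-9.48,"dz":-0.3,"wx":0,"wy":0,"wz":1.7,"hand":60},
  {"dx":-10.62,"dy":-9.48,"dz":-0.3,"wx":0,"wy":0,"wz":1.7,"hand":60},
  {"dx":-10.62,"dy":-9.48,"dz":-0.3,"wx":0,"wy":0,"wz":1.7,"hand":60},
  {"dx":-10.62,"dy":-9.48,"dz":-0.3,"wx":0,"wy":0,"wz":1.7,"hand":60},
  {"dx":-10.62,"dy":-9.48,"dz":-0.3,"wx":0,"wy":0,"wz":1.7,"hand":60},
  {"dx":-10.62,"dy":-9.48,"dz":-0.3,"wx":0,"wy":0,"wz":1.7,"hand":60},
  {"dx":-10.62,"dy":-9.48,"dz":-0.3,"wx":0,"wy":0,"wz":1.7,"hand":60},
  {"dx":-10.62,"dy":-9.48,"dz":-0.3,"wx":0,"wy":0,"wz":1.7,"hand":60},
  {"dx":-10.62,"dy":-9.48,"dz":-0.3,"wx":0,"wy":0,"wz":1.7,"hand":60},
])

```text
clock: 2.95
eef_pos: [0.5202, -0.1041, 0.2575]
tool_rot: [0.196, 0.981, 0.0, -0.0]
ft_force: [-0.0, 0.7, -0.6]
grip_width: 0.06
grasp_force: 0.0
```

```bash
cat > snap.py <<'E'
import sys
from h import *
n=sys.argv[1]
o=bot.get_obs(); print(o['clock'],o['eef_pos'].round(4) if hasattr(o['eef_pos'],'round') else o['eef_pos'],np.degrees(o['joint_pos']).round(1))
w=cam('wrist'); im=bot.camera('wrist'); cv2.imwrite(f'pics/{n}.png',im[...,::-1])
import pickle; pickle.dump(w,open(n+'.pkl','wb'))
for t in sys.argv[2:]: print(t,[(np.round(d['extent'],1).tolist(),round(d['score'],2)) for d in bot.look_for('wrist',t)][:3])
print(proj(w,[.521,-.105,.085]),proj(w,[.520,.1355,.139]))
E
python3 snap.py w2 post
```

```text
2.95 [ 0.5202 -0.1041  0.2575] [-11.3  17.    6.8  79.9   0.   11.3]
post [([474.3, 231.6, 64.0, 55.8], 0.72), ([256.8, 162.7, 71.9, 70.8], 0.67)]
(np.float64(255.4543390804359), np.float64(175.5577045454778)) (np.float64(520.9775874061053), np.float64(84.23285063825006))
```

View pics/w2.png

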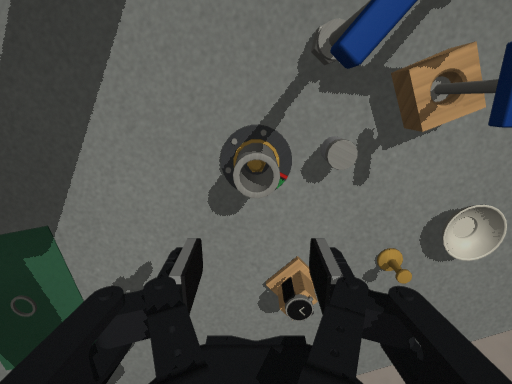

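The wrist picture shows the post rim at about (256,173), red tab and green field to its right (282,179), and the block's hole at (450,86).

Run:
```python
from h import *; import pickle
w=pickle.load(open('w2.pkl','rb'))
im=cv2.imread('pics/w2.png'); hsv=cv2.cvtColor(im,cv2.COLOR_BGR2HSV); g=cv2.cvtColor(im,cv2.COLOR_BGR2GRAY)
a=np.linspace(0,2*np.pi,60,endpoint=False)
# refine: search xy such that projected rim circles (r=.027,.019) give strongest gradients; report scores
gx=cv2.GaussianBlur(g,(0,0),.8).astype(np.float32)
def score(p):
    s=0
    for r,sg in ((.027,-1),(.019,1)):
        pts=lambda rr: np.array([proj(w,[p[0]+rr*np.cos(t),p[1]+rr*np.sin(t),.085]) for t in a],np.float32)
        v=lambda rr:cv2.remap(gx,pts(rr)[None],None,cv2.INTER_LINEAR)[0]
        s+=np.clip(sg*(v(r+.0015)-v(r-.0015)),-20,40).mean()
    return s
for st in (.003,.001,.0004):
    if st==.003: b=np.array([.521,-.105])
    c=[(score(b+st*np.array([i,j])),i,j) for i in range(-3,4) for j in range(-3,4)]; m=max(c); b=b+st*np.array(m[1:])
    print(st,b,m)
cr=cv2.resize(im[130:220,205:305],None,fx=6,fy=6,interpolation=cv2.INTER_CUBIC)
for r in (.027,.019):
    for t in a:
        u,v=proj(w,[b[0]+r*np.cos(t),b[1]+r*np.sin(t),.085]); cv2.circle(cr,(int((u-205+.5)*6),int((v-130+.5)*6)),1,(0,0,255),-1)
cv2.imwrite('pics/w2c.png',cr)
print(move([.520,.1355,.2575],67.2))
```

```text
0.003 [ 0.521 -0.105] (np.float32(65.094696), 0, 0)
0.001 [ 0.521 -0.105] (np.float32(65.094696), 0, 0)
0.0004 [ 0.5214 -0.1046] (np.float32(65.62714), 1, 1)
(array([1.852, 4.419, 0.006]), 'wz', np.float64(0.034))
```

View pics/w2c.png

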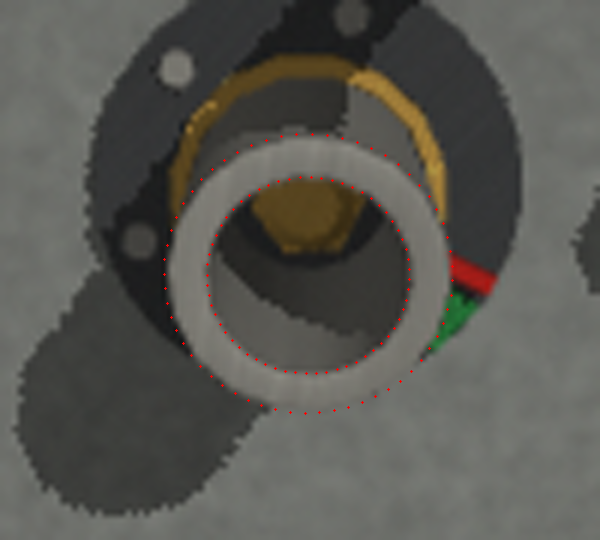

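The rim fit sits on the ring; the nut's visible flat is parallel to the image rows, so it's close to aligned with the present tool yaw. Now to the key.

Emit:
drive_tool([
  {"dx":1.85,"dy":4.42,"dz":0,"wx":0,"wy":0,"wz":0,"hand":60},
  {"dx":1.85,"dy":4.42,"dz":0,"wx":0,"wy":0,"wz":0,"hand":60},
  {"dx":1.85,"dy":4.42,"dz":0,"wx":0,"wy":0,"wz":0,"hand":60},
  {"dx":1.85,"dy":4.42,"dz":0,"wx":0,"wy":0,"wz":0,"hand":60},
  {"dx":1.85,"dy":4.42,"dz":0,"wx":0,"wy":0,"wz":0,"hand":60},
  {"dx":1.85,"dy":4.42,"dz":0,"wx":0,"wy":0,"wz":0,"hand":60},
  {"dx":1.85,"dy":4.42,"dz":0,"wx":0,"wy":0,"wz":0,"hand":60},
  {"dx":1.85,"dy":4.42,"dz":0,"wx":0,"wy":0,"wz":0,"hand":60},
])

```text
clock: 3.85
eef_pos: [0.5208, 0.1338, 0.2575]
tool_rot: [0.197, 0.98, -0.0, 0.0]
ft_force: [-0.6, -0.2, -0.5]
grip_width: 0.0601
grasp_force: 0.0
```

```bash
python3 snap.py w3 key_handle
python3 - <<'E'
from h import *; import pickle
w=pickle.load(open('w3.pkl','rb')); im=cv2.imread('pics/w3.png').astype(int)
m=(im[...,0]>im[...,2]+40).astype(np.uint8); n,l,st,ce=cv2.connectedComponentsWithStats(m)
for i in range(1,n):
    if st[i,4]>200:
        r=cv2.minAreaRect(cv2.findNonZero((l==i).astype(np.uint8))); print(r,st[i]); P=[atz(w,*p,.139) for p in cv2.boxPoints(r)]; print(np.round(P,4).tolist(),atz(w,*r[0],.139))
        e=max(P[0]-P[1],P[1]-P[2],key=np.linalg.norm); print(np.degrees(np.arctan2(e[1],e[0])),np.linalg.norm(e))
E
```

```text
3.85 [0.5208 0.1338 0.2575] [14.4 17.8  7.9 80.2 -0.  37.2]
key_handle [([258.4, 185.8, 22.5, 72.5], 0.69), ([281.0, 37.0, 163.7, 71.9], 0.67), ([102.8, 134.6, 145.1, 125.2], 0.56)]
(np.float64(76.5222211799319), np.float64(247.39942958349545)) (np.float64(257.50847573543916), np.float64(188.0190522289471))
((281.0, 13.0), (26.0, 162.0), 90.0) [ 200    0  163   27 3372]
[[0.3634, 0.153, 0.139], [0.4113, 0.2674, 0.139], [0.4283, 0.2626, 0.139], [0.3791, 0.1452, 0.139]] [0.39544085 0.2070633  0.139     ]
-112.72086414205334 0.12404879271003948
((77.83076477050781, 132.6461639404297), (41.22172546386719, 136.11941528320312), 37.87498474121094) [  31   73  104  124 4186]
[[0.4226, -0.0613, 0.139], [0.3746, 0.0593, 0.139], [0.4019, 0.0739, 0.139], [0.4549, -0.0485, 0.139]] [0.41177695 0.00940926 0.139     ]
-68.31213270228605 0.1297718002948874
((258.2250671386719, 184.9766082763672), (72.31721496582031, 14.63754653930664), 88.15238952636719) [ 250  149   16   73 1037]
[[0.4835, 0.1432, 0.139], [0.4882, 0.1554, 0.139], [0.5545, 0.1308, 0.139], [0.5495, 0.1175, 0.139]] [0.51750378 0.13726355 0.139     ]
159.6951193006984 0.07078002411458947
```

View pics/w3.png

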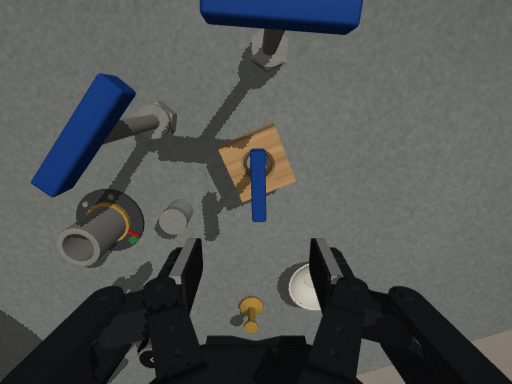

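The wrist view confirms the small key's bar at (258,185), between the fingers; estimates agree at (0.5195, 0.1365).

Emit:
drive_tool([
  {"dx":0.04,"dy":0.04,"dz":0.9,"wx":0,"wy":0,"wz":-0.2,"hand":60},
  {"dx":0.04,"dy":0.04,"dz":1.8,"wx":0,"wy":0,"wz":-0.2,"hand":60},
  {"dx":0.04,"dy":0.04,"dz":2.4,"wx":0,"wy":0,"wz":-0.2,"hand":50},
  {"dx":0.04,"dy":0.04,"dz":2.65,"wx":0,"wy":0,"wz":-0.2,"hand":40},
  {"dx":0.04,"dy":0.04,"dz":2.71,"wx":0,"wy":0,"wz":-0.2,"hand":30},
  {"dx":0.04,"dy":0.04,"dz":2.71,"wx":0,"wy":0,"wz":-0.2,"hand":24},
  {"dx":0.04,"dy":0.04,"dz":2.71,"wx":0,"wy":0,"wz":-0.2,"hand":20},
  {"dx":0.04,"dy":0.04,"dz":2.71,"wx":0,"wy":0,"wz":-0.2,"hand":20},
])

```text
clock: 4.75
eef_pos: [0.5215, 0.1369, 0.1237]
tool_rot: [0.189, 0.982, 0.001, 0.002]
ft_force: [0.0, 0.6, -0.5]
grip_width: 0.0198
grasp_force: 0.0
```

Emit:
drive_tool([
  {"dx":0,"dy":0,"dz":0,"wx":0,"wy":0,"wz":0,"hand":10},
  {"dx":0,"dy":0,"dz":0,"wx":0,"wy":0,"wz":0,"hand":5},
  {"dx":0,"dy":0,"dz":0,"wx":0,"wy":0,"wz":0,"hand":5},
  {"dx":0,"dy":0,"dz":0,"wx":0,"wy":0,"wz":0,"hand":5},
  {"dx":0,"dy":0,"dz":0,"wx":0,"wy":0,"wz":0,"hand":5},
])

```text
clock: 5.25
eef_pos: [0.5213, 0.1368, 0.1235]
tool_rot: [0.189, 0.982, 0.0, 0.002]
ft_force: [0.3, -0.9, 6.2]
grip_width: 0.013
grasp_force: 59.1
```

```bash
python3 snap.py w4 | head -3
python3 - <<'E'
from h import *
o=bot.get_obs(); print(o['ft_force'],o['ft_torque'],o['grip_width'],o['grasp_force'])
for n in ['top','scene']:
    cv2.imwrite(f'pics/{n}4.png',bot.camera(n)[...,::-1])
a=cv2.imread('pics/w4.png'); b=cv2.resize(cv2.imread('pics/scene4.png')[110:230,200:330],None,fx=2.75,fy=2.75)[:,:288]
c=np.zeros((384,800,3),np.uint8); c[:,:512]=a; c[:b.shape[0],512:512+b.shape[1]]=b[:384]; cv2.imwrite('pics/c4.png',c)
E
```

```text
5.25 [0.5213 0.1368 0.1235] [14.7 22.6 -5.8 61.5 -0.  36.5]
(np.float64(-36.2276069376567), np.float64(332.18056504131175)) (np.float64(253.31852208267685), np.float64(274.0394500669553))
[-1.09638233 -1.12501133  5.99824995] [-0.17383665  0.12379629 -0.02995712] 0.01284861333407753 59.11577761173248
```

View pics/c4.png

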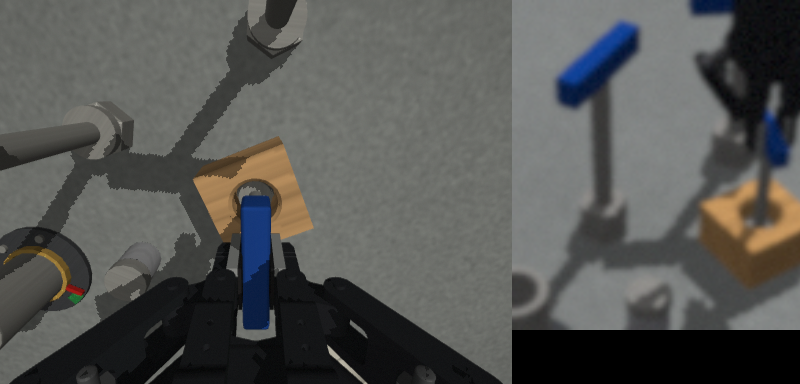

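Gripped at 13 mm/59 N; bar spans rows ~197–329 in the wrist view, key upright in the block.

Run:
```python
from h import *; import pickle
w=pickle.load(open('w4.pkl','rb')); im=cv2.imread('pics/w4.png').astype(int)
o=bot.get_obs(); M=R.from_quat(o['tool_rot']).as_matrix(); p=np.array(o['eef_pos'])
for r in list(range(192,214,2))+list(range(322,336,2)): print(r,im[r,256].tolist(),end=' ')
print()
zt=.139
for v in (196,208,329): print(v,[((M.T@(atz(w,256,v,z)-p))*1000).round(1).tolist() for z in (zt,.121)])
b=(im[...,0]>im[...,2]+40)[190:335,225:290]; print('rows',190+np.where(b.any(1))[0][[0,-1]])
```

```text
192 [83, 88, 89] 194 [82, 88, 89] 196 [84, 42, 24] 198 [87, 40, 17] 200 [87, 39, 13] 202 [89, 41, 15] 204 [89, 41, 13] 206 [101, 46, 16] 208 [129, 60, 24] 210 [127, 60, 26] 212 [121, 56, 23] 322 [66, 29, 12] 324 [66, 30, 11] 326 [67, 30, 12] 328 [64, 29, 9] 330 [105, 108, 106] 332 [110, 115, 114] 334 [110, 115, 113] 
196 [[40.7, -0.4, -15.6], [34.4, -0.3, 2.4]]
208 [[35.0, -0.4, -15.6], [27.8, -0.3, 2.4]]
329 [[-33.1, -0.3, -15.4], [-50.9, -0.3, 2.6]]
rows [196 328]
```

Emit:
drive_tool([
  {"dx":0,"dy":0,"dz":-0.3,"wx":0,"wy":0,"wz":0,"hand":5},
  {"dx":0,"dy":0,"dz":-0.8,"wx":0,"wy":0,"wz":0,"hand":5},
  {"dx":0,"dy":0,"dz":-1.4,"wx":0,"wy":0,"wz":0,"hand":5},
  {"dx":0,"dy":0,"dz":-2.0,"wx":0,"wy":0,"wz":0,"hand":5},
  {"dx":0,"dy":0,"dz":-2.2,"wx":0,"wy":0,"wz":0,"hand":5},
  {"dx":0,"dy":0,"dz":-2.2,"wx":0,"wy":0,"wz":0,"hand":5},
  {"dx":0,"dy":0,"dz":-2.2,"wx":0,"wy":0,"wz":0,"hand":5},
])

```text
clock: 6.1
eef_pos: [0.5194, 0.1365, 0.2303]
tool_rot: [0.189, 0.982, -0.0, -0.001]
ft_force: [-0.3, -0.2, -2.6]
grip_width: 0.0133
grasp_force: 58.9
```

```bash
python3 snap.py w5 | head -1
python3 - <<'E'
from h import *; import pickle
w=pickle.load(open('w5.pkl','rb'))
o=bot.get_obs(); print(o['ft_force'],o['ft_torque'],o['tool_rot'])
M=R.from_quat(o['tool_rot']).as_matrix(); p=np.array(o['eef_pos'])
t=bot.camera('top')[...,::-1]; s=bot.camera('scene')[...,::-1]; cv2.imwrite('pics/top5.png',t); cv2.imwrite('pics/scene5.png',s)
im=cv2.imread('pics/w5.png')
f=lambda z:proj(w,p+M@[0,0,z]); print('axis at bar top, mouth', f(-.017), f(.117))
mo=p+M@[0,0,.117]; print(mo)
sc=cam('scene'); u,v=map(int,proj(sc,mo)); b=cv2.resize(s[v-60:v+30,u-45:u+45],(288,288),interpolation=cv2.INTER_CUBIC)
print('scene mouth px',u,v)
c=np.zeros((384,800,3),np.uint8); c[:,:512]=im; c[:288,512:]=b; cv2.imwrite('pics/c5.png',c)
E
```

```text
6.1 [0.5194 0.1365 0.2303] [14.7 18.4  4.8 76.5  0.  36.5]
[ 0.31210609 -1.18318021 -3.12355813] [0.04115046 0.06137965 0.02285231] [ 1.88672507e-01  9.82038455e-01 -7.48542872e-04 -1.61157206e-03]
axis at bar top, mouth (np.float64(256.29235318289153), np.float64(276.02092084654765)) (np.float64(255.79119504969177), np.float64(189.44039974390557))
[0.51868885 0.13630751 0.11279445]
scene mouth px 291 164
```

View pics/c5.png

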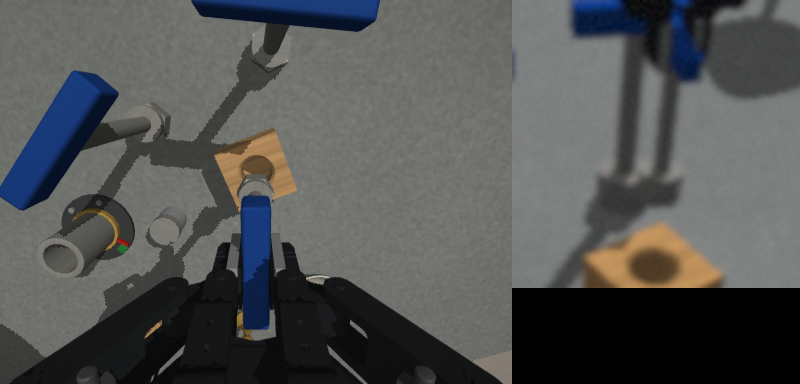

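Key hangs straight (socket at (257,187), where predicted), block hole empty. Going over the post.

Emit:
drive_tool([
  {"dx":-0.4,"dy":-0.9,"dz":0,"wx":0,"wy":0,"wz":0,"hand":5},
  {"dx":-0.7,"dy":-1.7,"dz":0,"wx":0,"wy":0,"wz":0,"hand":5},
  {"dx":-1.05,"dy":-2.5,"dz":0,"wx":0,"wy":0,"wz":0,"hand":5},
  {"dx":-1.4,"dy":-3.3,"dz":0,"wx":0,"wy":0,"wz":0,"hand":5},
  {"dx":-1.7,"dy":-4.0,"dz":0,"wx":0,"wy":0,"wz":0,"hand":5},
  {"dx":-1.82,"dy":-4.35,"dz":0,"wx":0,"wy":0,"wz":0,"hand":5},
  {"dx":-1.85,"dy":-4.45,"dz":0,"wx":0,"wy":0,"wz":0,"hand":5},
  {"dx":-1.85,"dy":-4.45,"dz":0,"wx":0,"wy":0,"wz":0,"hand":5},
  {"dx":-1.85,"dy":-4.45,"dz":0,"wx":0,"wy":0,"wz":0,"hand":5},
  {"dx":-1.85,"dy":-4.45,"dz":0,"wx":0,"wy":0,"wz":0,"hand":5},
])

```text
clock: 7.25
eef_pos: [0.5236, -0.103, 0.2316]
tool_rot: [0.188, 0.982, 0.0, -0.0]
ft_force: [0.0, 0.7, -2.3]
grip_width: 0.0126
grasp_force: 59.1
```

```bash
python3 snap.py w6 | head -1
python3 - <<'E'
from h import *; import pickle
w=pickle.load(open('w6.pkl','rb'))
o=bot.get_obs(); print(o['ft_force'],o['ft_torque'],o['tool_rot'])
M=R.from_quat(o['tool_rot']).as_matrix(); p=np.array(o['eef_pos'])
s=bot.camera('scene')[...,::-1]; im=cv2.imread('pics/w6.png').copy()
mo=p+M@[.0007,0,.117]; print('mouth',mo)
def draw(img,cm,c,r,col,ax,k,off):
    for a in np.linspace(0,2*np.pi,72 if r<.03 and col!=(0,255,0) else 7):
        q=c+np.array([r*np.cos(a),r*np.sin(a),0]) if ax is None else c+ax@[r*np.cos(a+np.pi/6),r*np.sin(a+np.pi/6),0]
        u,v=proj(cm,q); cv2.circle(img,(int((u-off[0]+.5)*k),int((v-off[1]+.5)*k)),1,col,-1)
post=np.array([.5214,-.1046,.085])
A=cv2.resize(im[130:270,190:323],None,fx=3,fy=3,interpolation=cv2.INTER_CUBIC)
sc=cam('scene'); u,v=map(int,proj(sc,mo)); off=(u-40,v-45)
B=cv2.resize(s[off[1]:off[1]+84,off[0]:off[0]+80],None,fx=5,fy=5,interpolation=cv2.INTER_CUBIC)
for img,cm,k,of in ((A,w,3,(190,130)),(B,sc,5,off)):
    draw(img,cm,post,.027,(0,0,255),None,k,of); draw(img,cm,mo,.01675,(0,255,0),M,k,of); draw(img,cm,mo-M@[0,0,.023],.01675,(0,255,0),M,k,of)
c=np.zeros((420,800,3),np.uint8); c[:,:A.shape[1]]=A[:420]; c[:,399:799]=B[:420]; cv2.imwrite('pics/c6.png',c)
E
```

```text
7.25 [ 0.5236 -0.103   0.2316] [-11.1  17.9   4.2  76.4   0.   10.5]
[ 0.51907392  0.42120544 -2.59312055] [ 0.00059585 -0.00410856  0.02799137] [ 1.87753243e-01  9.82216211e-01  1.28276407e-04 -1.31271460e-04]
mouth [ 0.52298841 -0.10273459  0.11471614]
```

View pics/c6.png

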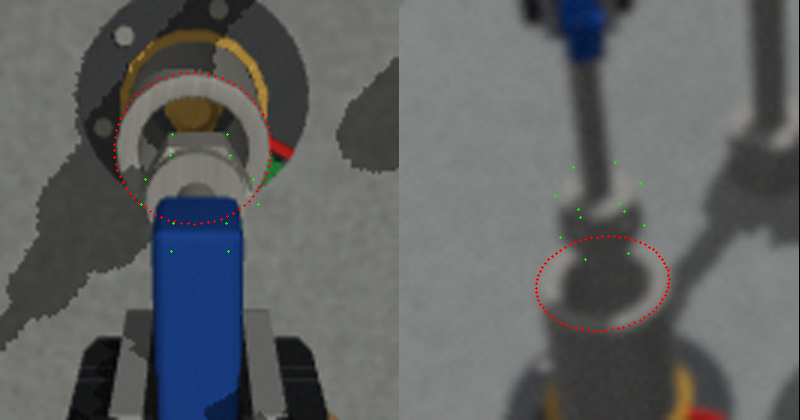

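Overlays match the socket and rim within about a pixel; a small centring shift is needed.

Emit:
drive_tool([
  {"dx":0.016,"dy":-0.047,"dz":0.2,"wx":0,"wy":0,"wz":0.2,"hand":5},
  {"dx":0.016,"dy":-0.047,"dz":0.4,"wx":0,"wy":0,"wz":0.2,"hand":5},
  {"dx":0.016,"dy":-0.047,"dz":0.4,"wx":0,"wy":0,"wz":0.2,"hand":5},
  {"dx":0.016,"dy":-0.047,"dz":0.4,"wx":0,"wy":0,"wz":0.2,"hand":5},
])

```text
clock: 7.75
eef_pos: [0.5215, -0.106, 0.211]
tool_rot: [0.197, 0.98, 0.0, -0.001]
ft_force: [0.5, 0.1, -2.2]
grip_width: 0.0133
grasp_force: 59.0
```

```bash
cat > st.py <<'E'
from h import *
o=bot.get_obs(); M=R.from_quat(o['tool_rot']).as_matrix(); p=np.array(o['eef_pos']); mo=p+M@[.0007,0,.117]
print('t',round(o['clock'],2),'mouth',mo.round(4),'F',np.round(o['ft_force'],2),'T',np.round(o['ft_torque'],3),'yawy',np.degrees(np.arctan2(M[1,1],M[0,1])).round(2),'gf',o['grasp_force'],'rot',np.round(o['tool_rot'],4))
d=M.T@(np.array([.5214,-.1046,mo[2]])-mo)/.05; print('dx,dy to post',d.round(3),'dz to nut top',(mo[2]-.020)/.05)
E
python3 st.py
```

```text
t 7.75 mouth [ 0.5206 -0.1057  0.094 ] F [ 0.51  0.12 -2.21] T [ 0.02  -0.002 -0.043] yawy 67.25 gf 59.02861475944519 rot [ 1.973e-01  9.804e-01  0.000e+00 -9.000e-04]
dx,dy to post [-0.006  0.027 -0.   ] dz to nut top 1.4803160196467253
```

Emit:
drive_tool([
  {"dx":0,"dy":0.02,"dz":0.15,"wx":0,"wy":0,"wz":0,"hand":5},
  {"dx":0,"dy":0.02,"dz":0.3,"wx":0,"wy":0,"wz":0,"hand":5},
  {"dx":0,"dy":0.02,"dz":0.4,"wx":0,"wy":0,"wz":0,"hand":5},
  {"dx":0,"dy":0.02,"dz":0.4,"wx":0,"wy":0,"wz":0,"hand":5},
])

```text
clock: 8.15
eef_pos: [0.5216, -0.1051, 0.1906]
tool_rot: [0.197, 0.98, 0.0, -0.001]
ft_force: [-0.4, -0.2, -2.3]
grip_width: 0.013
grasp_force: 59.1
```

```bash
python3 st.py
```

```text
t 8.15 mouth [ 0.5207 -0.1048  0.0736] F [-0.36 -0.2  -2.3 ] T [-0.013 -0.035  0.   ] yawy 67.24 gf 59.10284757614136 rot [ 0.1973  0.9803  0.     -0.0012]
dx,dy to post [-0.012  0.009 -0.   ] dz to nut top 1.0710816716090426
```

Inside the bore, no side force. Lowering to about 6 mm above the nut.

Emit:
drive_tool([
  {"dx":-0.008,"dy":0.005,"dz":0.25,"wx":0,"wy":0,"wz":0,"hand":5},
  {"dx":-0.008,"dy":0.005,"dz":0.5,"wx":0,"wy":0,"wz":0,"hand":5},
  {"dx":-0.008,"dy":0.005,"dz":0.75,"wx":0,"wy":0,"wz":0,"hand":5},
  {"dx":-0.008,"dy":0.005,"dz":0.9,"wx":0,"wy":0,"wz":0,"hand":5},
  {"dx":-0.008,"dy":0.005,"dz":0.95,"wx":0,"wy":0,"wz":0,"hand":5},
  {"dx":-0.008,"dy":0.005,"dz":0.95,"wx":0,"wy":0,"wz":0,"hand":5},
  {"dx":-0.008,"dy":0.005,"dz":0.95,"wx":0,"wy":0,"wz":0,"hand":5},
])

```text
clock: 8.85
eef_pos: [0.5232, -0.1053, 0.1447]
tool_rot: [0.197, 0.98, -0.0, 0.0]
ft_force: [0.1, -0.5, -1.7]
grip_width: 0.0131
grasp_force: 59.1
```

```bash
python3 st.py
```

```text
t 8.85 mouth [ 0.5227 -0.105   0.0277] F [ 0.12 -0.53 -1.74] T [0.023 0.013 0.011] yawy 67.25 gf 59.1383296251297 rot [ 1.973e-01  9.803e-01 -0.000e+00  5.000e-04]
dx,dy to post [ 0.027 -0.003 -0.   ] dz to nut top 0.1542788407171478
```

Emit:
drive_tool([
  {"dx":0.02,"dy":0,"dz":0.05,"wx":0,"wy":0,"wz":0,"hand":5},
  {"dx":0.02,"dy":0,"dz":0.1,"wx":0,"wy":0,"wz":0,"hand":5},
  {"dx":0.02,"dy":0,"dz":0.13,"wx":0,"wy":0,"wz":0,"hand":5},
  {"dx":0.02,"dy":0,"dz":0.16,"wx":0,"wy":0,"wz":0,"hand":5},
  {"dx":0.02,"dy":0,"dz":0.16,"wx":0,"wy":0,"wz":0,"hand":5},
])

```text
clock: 9.35
eef_pos: [0.5222, -0.1046, 0.1363]
tool_rot: [0.197, 0.98, 0.0, 0.0]
ft_force: [1.0, 0.4, -3.0]
grip_width: 0.013
grasp_force: 59.1
```

```bash
python3 st.py
```

```text
t 9.35 mouth [ 0.5216 -0.1043  0.0193] F [ 0.98  0.37 -2.98] T [ 0.145 -0.27   0.014] yawy 67.25 gf 59.08325672149658 rot [1.972e-01 9.804e-01 3.000e-04 3.000e-04]
dx,dy to post [ 0.002 -0.007 -0.   ] dz to nut top -0.014907751595969673
```

Emit:
drive_tool([
  {"dx":0,"dy":0,"dz":0.02,"wx":0,"wy":0,"wz":0,"hand":5},
  {"dx":0,"dy":0,"dz":0.04,"wx":0,"wy":0,"wz":0,"hand":5},
  {"dx":0,"dy":0,"dz":0.05,"wx":0,"wy":0,"wz":0,"hand":5},
  {"dx":0,"dy":0,"dz":0.05,"wx":0,"wy":0,"wz":0,"hand":5},
])

```text
clock: 9.75
eef_pos: [0.5221, -0.1047, 0.1338]
tool_rot: [0.197, 0.98, 0.0, 0.0]
ft_force: [0.7, 0.9, -1.8]
grip_width: 0.0133
grasp_force: 59.1
```

```bash
python3 st.py
```

```text
t 9.75 mouth [ 0.5215 -0.1044  0.0168] F [ 0.7   0.93 -1.81] T [ 0.293 -0.473  0.051] yawy 67.25 gf 59.1292941570282 rot [1.972e-01 9.804e-01 2.000e-04 1.000e-04]
dx,dy to post [ 0.    -0.005 -0.   ] dz to nut top -0.06486121516037967
```

Mouth is 3 mm below the hexagon's top with no vertical load, so it is dropping over the nut; slight side force calls for a small shift.

Emit:
drive_tool([
  {"dx":-0.008,"dy":0.01,"dz":0.02,"wx":0,"wy":0,"wz":0,"hand":5},
  {"dx":-0.008,"dy":0.01,"dz":0.05,"wx":0,"wy":0,"wz":0,"hand":5},
  {"dx":-0.008,"dy":0.01,"dz":0.08,"wx":0,"wy":0,"wz":0,"hand":5},
  {"dx":-0.008,"dy":0.01,"dz":0.08,"wx":0,"wy":0,"wz":0,"hand":5},
])

```text
clock: 10.15
eef_pos: [0.5224, -0.1045, 0.1295]
tool_rot: [0.197, 0.98, -0.0, -0.0]
ft_force: [0.2, 0.8, -3.4]
grip_width: 0.0132
grasp_force: 59.2
```

```bash
python3 st.py
```

```text
t 10.15 mouth [ 0.5217 -0.1042  0.0125] F [ 0.24  0.84 -3.44] T [ 0.143 -0.331 -0.003] yawy 67.24 gf 59.150299429893494 rot [ 1.973e-01  9.803e-01 -0.000e+00 -2.000e-04]
dx,dy to post [ 0.002 -0.009  0.   ] dz to nut top -0.15071211902448442
```

Emit:
drive_tool([
  {"dx":0,"dy":0,"dz":0.02,"wx":0,"wy":0,"wz":0,"hand":5},
  {"dx":0,"dy":0,"dz":0.03,"wx":0,"wy":0,"wz":0.5,"hand":5},
  {"dx":0,"dy":0,"dz":0.03,"wx":0,"wy":0,"wz":1,"hand":5},
  {"dx":0,"dy":0,"dz":0.03,"wx":0,"wy":0,"wz":1.5,"hand":5},
  {"dx":0,"dy":-0.002,"dz":0.03,"wx":0,"wy":0,"wz":2,"hand":5},
  {"dx":0,"dy":-0.003,"dz":0.03,"wx":0,"wy":0,"wz":2.5,"hand":5},
  {"dx":0,"dy":-0.003,"dz":0.03,"wx":0,"wy":0,"wz":3,"hand":5},
  {"dx":0,"dy":-0.003,"dz":0.03,"wx":0,"wy":0,"wz":3,"hand":5},
  {"dx":0,"dy":-0.003,"dz":0.03,"wx":0,"wy":0,"wz":3,"hand":5},
])

```text
clock: 11.05
eef_pos: [0.5225, -0.1045, 0.1282]
tool_rot: [0.323, 0.946, 0.0, 0.0]
ft_force: [0.9, 1.3, -1.7]
grip_width: 0.0131
grasp_force: 59.0
```

```bash
cat > tab.py <<'E'
from h import *; import sys
def ang(im,cm):
    # red & green pixels on the flange -> angle about post axis (deg, world)
    out={}
    hsv=cv2.cvtColor(im,cv2.COLOR_RGB2HSV).astype(int)
    u0,v0=proj(cm,[.5214,-.1046,.006])
    vv,uu=np.mgrid[:384,:512]; near=(np.hypot(uu-u0,vv-v0)<45)
    sat=(hsv[...,1]>120)&(hsv[...,2]>50)&near
    for n,m in (('red',sat&((hsv[...,0]<6)|(hsv[...,0]>172))),('green',sat&(hsv[...,0]>45)&(hsv[...,0]<85))):
        ys,xs=np.where(m)
        if len(xs)<4: out[n]=len(xs); continue
        P=np.array([atz(cm,x,y,.008) for x,y in zip(xs,ys)])-[.5214,-.1046,.008]
        r=np.hypot(P[:,0],P[:,1]); k=(r<.056)&(r>.028)
        a=np.degrees(np.arctan2(P[k,1],P[k,0])); out[n]=(int(k.sum()),a.min().round(1),a.mean().round(1),a.max().round(1),(r[k].mean()*1000).round(1))
    return out
if __name__=='__main__':
    for n in ('scene0','top0'): print(n,ang(cv2.imread(f'pics/{n}.png')[...,::-1].copy(),cam(n[:-1])))
    for n in sys.argv[1:]:
        cm=cam(n); im=bot.camera(n); print(n,ang(im,cm)); cv2.imwrite(f'pics/{n}_{bot.get_obs()["clock"]:.2f}.png',im[...,::-1])
E
python3 st.py; python3 tab.py scene top wrist
```

```text
t 11.05 mouth [ 0.5219 -0.1041  0.0112] F [ 0.85  1.32 -1.66] T [ 0.267 -0.392  0.047] yawy 52.3 gf 58.995800614356995 rot [3.231e-01 9.464e-01 1.000e-04 0.000e+00]
dx,dy to post [ 0.002 -0.015 -0.   ] dz to nut top -0.17570865044593006
scene0 {'red': (25, np.float64(35.4), np.float64(44.2), np.float64(53.9), np.float64(40.9)), 'green': (30, np.float64(13.5), np.float64(23.0), np.float64(32.9), np.float64(45.3))}
top0 {'red': (19, np.float64(33.9), np.float64(38.9), np.float64(43.1), np.float64(40.3)), 'green': (27, np.float64(14.0), np.float64(22.4), np.float64(31.5), np.float64(44.0))}
scene {'red': (24, np.float64(35.4), np.float64(44.6), np.float64(53.9), np.float64(41.0)), 'green': (30, np.float64(13.5), np.float64(22.9), np.float64(32.9), np.float64(44.9))}
top {'red': (12, np.float64(37.2), np.float64(40.1), np.float64(43.0), np.float64(39.7)), 'green': 0}
wrist {'red': (67, np.float64(33.3), np.float64(38.5), np.float64(43.6), np.float64(38.0)), 'green': (37, np.float64(21.4), np.float64(27.8), np.float64(32.8), np.float64(41.3))}
```

Tab unmoved (mean ≈40°), green field 14–32°. Engaged; continue clockwise.

Emit:
drive_tool([
  {"dx":0,"dy":-0.002,"dz":0.01,"wx":0,"wy":0,"wz":0.5,"hand":5},
  {"dx":0,"dy":-0.002,"dz":0.01,"wx":0,"wy":0,"wz":1,"hand":5},
  {"dx":0,"dy":-0.002,"dz":0.01,"wx":0,"wy":0,"wz":1.5,"hand":5},
  {"dx":0,"dy":-0.003,"dz":0.01,"wx":0,"wy":0,"wz":2,"hand":5},
  {"dx":0,"dy":-0.003,"dz":0.01,"wx":0,"wy":0,"wz":2,"hand":5},
  {"dx":0,"dy":-0.003,"dz":0.01,"wx":0,"wy":0,"wz":2,"hand":5},
])

```text
clock: 11.8
eef_pos: [0.5225, -0.1048, 0.1281]
tool_rot: [0.404, 0.915, 0.0, 0.0]
ft_force: [1.4, 0.7, -0.9]
grip_width: 0.0129
grasp_force: 59.3
```

```bash
python3 st.py; python3 tab.py wrist scene|tail -2
```

```text
t 11.8 mouth [ 0.5221 -0.1043  0.0111] F [ 1.42  0.68 -0.88] T [ 0.366 -0.377  0.128] yawy 42.31 gf 59.2859011888504 rot [4.043e-01 9.146e-01 1.000e-04 3.000e-04]
dx,dy to post [ 0.005 -0.015 -0.   ] dz to nut top -0.1774594805341214
wrist {'red': (66, np.float64(32.5), np.float64(38.0), np.float64(42.0), np.float64(37.6)), 'green': (68, np.float64(14.2), np.float64(23.5), np.float64(32.5), np.float64(40.8))}
scene {'red': (25, np.float64(35.4), np.float64(43.8), np.float64(53.9), np.float64(40.5)), 'green': (30, np.float64(13.5), np.float64(23.0), np.float64(32.9), np.float64(45.3))}
```

Emit:
drive_tool([
  {"dx":0,"dy":-0.002,"dz":0,"wx":0,"wy":0,"wz":0.5,"hand":5},
  {"dx":0,"dy":-0.002,"dz":0,"wx":0,"wy":0,"wz":1,"hand":5},
  {"dx":0,"dy":-0.002,"dz":0,"wx":0,"wy":0,"wz":1.5,"hand":5},
  {"dx":0.001,"dy":-0.003,"dz":0,"wx":0,"wy":0,"wz":2,"hand":5},
  {"dx":0.001,"dy":-0.003,"dz":0,"wx":0,"wy":0,"wz":2,"hand":5},
  {"dx":0.001,"dy":-0.003,"dz":0,"wx":0,"wy":0,"wz":2,"hand":5},
])

```text
clock: 12.5
eef_pos: [0.5224, -0.1049, 0.1281]
tool_rot: [0.482, 0.876, 0.0, 0.0]
ft_force: [1.7, 1.0, 0.5]
grip_width: 0.0127
grasp_force: 59.4
```

```bash
python3 st.py; python3 tab.py wrist scene|tail -2
```

```text
t 12.5 mouth [ 0.5221 -0.1043  0.0111] F [1.74 1.03 0.53] T [ 0.312 -0.333  0.13 ] yawy 32.3 gf 59.42932605743408 rot [4.825e-01 8.759e-01 1.000e-04 3.000e-04]
dx,dy to post [ 0.003 -0.015 -0.   ] dz to nut top -0.1786330352525408
wrist {'red': (62, np.float64(23.4), np.float64(28.4), np.float64(32.1), np.float64(37.6)), 'green': (35, np.float64(14.5), np.float64(19.5), np.float64(33.5), np.float64(40.3))}
scene {'red': (18, np.float64(29.9), np.float64(35.8), np.float64(41.5), np.float64(40.7)), 'green': (18, np.float64(13.5), np.float64(19.3), np.float64(25.8), np.float64(45.6))}
```

The tab has moved ~10°; 7° more puts it at mid-field.

Emit:
drive_tool([
  {"dx":0,"dy":-0.001,"dz":0,"wx":0,"wy":0,"wz":0.5,"hand":5},
  {"dx":0,"dy":-0.002,"dz":0,"wx":0,"wy":0,"wz":1,"hand":5},
  {"dx":0,"dy":-0.002,"dz":0,"wx":0,"wy":0,"wz":1.4,"hand":5},
  {"dx":0,"dy":-0.002,"dz":0,"wx":0,"wy":0,"wz":1.4,"hand":5},
  {"dx":0,"dy":-0.002,"dz":0,"wx":0,"wy":0,"wz":1.4,"hand":5},
])

```text
clock: 13.1
eef_pos: [0.5223, -0.1049, 0.128]
tool_rot: [0.535, 0.845, 0.0, 0.0]
ft_force: [1.6, 0.4, 0.5]
grip_width: 0.0129
grasp_force: 59.5
```

```bash
python3 st.py; python3 tab.py wrist scene|tail -2
```

```text
t 13.1 mouth [ 0.5221 -0.1043  0.011 ] F [1.58 0.43 0.45] T [ 0.254 -0.461  0.065] yawy 25.3 gf 59.46315944194794 rot [5.351e-01 8.448e-01 1.000e-04 3.000e-04]
dx,dy to post [ 0.001 -0.015 -0.   ] dz to nut top -0.18088700768683705
wrist {'red': (57, np.float64(16.6), np.float64(21.1), np.float64(25.2), np.float64(37.3)), 'green': (29, np.float64(14.4), np.float64(26.3), np.float64(32.5), np.float64(40.4))}
scene {'red': (16, np.float64(20.8), np.float64(28.2), np.float64(35.4), np.float64(37.7)), 'green': (5, np.float64(14.1), np.float64(16.6), np.float64(19.2), np.float64(47.5))}
```

Red tab 17–25° sits inside green 14–32°. Back off a little in the play and lift straight out.

Emit:
drive_tool([
  {"dx":0,"dy":0.0,"dz":0,"wx":0,"wy":0,"wz":-0.5,"hand":5},
  {"dx":0,"dy":0.0,"dz":-0.05,"wx":0,"wy":0,"wz":-0.8,"hand":5},
  {"dx":0,"dy":0,"dz":-0.15,"wx":0,"wy":0,"wz":-0.8,"hand":5},
  {"dx":0,"dy":0,"dz":-0.3,"wx":0,"wy":0,"wz":-0.8,"hand":5},
  {"dx":0,"dy":0,"dz":-0.55,"wx":0,"wy":0,"wz":-0.8,"hand":5},
  {"dx":0,"dy":0,"dz":-0.85,"wx":0,"wy":0,"wz":-0.8,"hand":5},
  {"dx":0,"dy":0,"dz":-1.15,"wx":0,"wy":0,"wz":-0.8,"hand":5},
  {"dx":0,"dy":0,"dz":-1.45,"wx":0,"wy":0,"wz":-0.8,"hand":5},
  {"dx":0,"dy":0,"dz":-1.75,"wx":0,"wy":0,"wz":-0.8,"hand":5},
  {"dx":0,"dy":0,"dz":-2.0,"wx":0,"wy":0,"wz":-0.8,"hand":5},
  {"dx":0,"dy":0,"dz":-2.1,"wx":0,"wy":0,"wz":-0.8,"hand":5},
  {"dx":0,"dy":0,"dz":-2.1,"wx":0,"wy":0,"wz":-4,"hand":5},
  {"dx":0,"dy":0,"dz":-2.1,"wx":0,"wy":0,"wz":-6,"hand":5},
  {"dx":0,"dy":0,"dz":-2.1,"wx":0,"wy":0,"wz":-8.6,"hand":5},
  {"dx":0,"dy":0,"dz":-2.1,"wx":0,"wy":0,"wz":-8.6,"hand":5},
  {"dx":0,"dy":0,"dz":-2.1,"wx":0,"wy":0,"wz":-8.6,"hand":5},
  {"dx":0,"dy":0,"dz":-2.1,"wx":0,"wy":0,"wz":-8.6,"hand":5},
])

```text
clock: 14.9
eef_pos: [0.5215, -0.1049, 0.2328]
tool_rot: [0.189, 0.982, -0.0, -0.001]
ft_force: [-1.3, -0.3, -2.8]
grip_width: 0.0129
grasp_force: 59.1
```

```bash
python3 st.py; python3 tab.py wrist scene top|tail -3
python3 - <<'E'
from h import *
print(move([.5194,.1365,.235],68.2))
E
```

```text
t 14.9 mouth [ 0.5207 -0.1047  0.1158] F [-1.33 -0.29 -2.83] T [-0.029 -0.001 -0.043] yawy 68.22 gf 59.07962679862976 rot [ 1.89e-01  9.82e-01 -2.00e-04 -6.00e-04]
dx,dy to post [-0.013  0.007 -0.   ] dz to nut top 1.9158685151203174
wrist {'red': (7, np.float64(20.3), np.float64(22.1), np.float64(23.7), np.float64(48.1)), 'green': (16, np.float64(26.0), np.float64(29.4), np.float64(32.5), np.float64(46.3))}
scene {'red': (16, np.float64(20.8), np.float64(28.2), np.float64(35.4), np.float64(37.7)), 'green': (5, np.float64(15.2), np.float64(17.1), np.float64(19.2), np.float64(47.1))}
top {'red': (6, np.float64(18.4), np.float64(20.8), np.float64(22.9), np.float64(42.6)), 'green': (8, np.float64(26.6), np.float64(29.2), np.float64(31.5), np.float64(44.9))}
(array([ 1.842,  4.463, -0.044]), 'wz', np.float64(-0.009))
```

Run:
```python
from h import *; import glob,pickle
def fit(im,cm,b):
    g=cv2.GaussianBlur(im[...,2],(0,0),.7).astype(np.float32)
    a=np.linspace(0,2*np.pi,72,endpoint=False)
    def v(p,r): return cv2.remap(g,np.array([proj(cm,[p[0]+r*np.cos(t),p[1]+r*np.sin(t),.045]) for t in a],np.float32)[None],None,cv2.INTER_LINEAR)[0]
    sc=lambda p: np.clip(v(p,.0205)-v(p,.017),-30,60).mean()
    for st in (.002,.001,.0004):
        m=max((sc(b+st*np.array([i,j])),i,j) for i in range(-3,4) for j in range(-3,4)); b=b+st*np.array(m[1:])
    return b,m[0]
b0=np.array([.5196,.136])
print('scene',fit(cv2.imread(sorted(glob.glob('pics/scene_14*'))[-1]),cam('scene'),b0))
print('top',fit(cv2.imread(sorted(glob.glob('pics/top_14*'))[-1]),cam('top'),b0))
print('w2',fit(cv2.imread('pics/w2.png'),pickle.load(open('w2.pkl','rb')),b0),'w5',fit(cv2.imread('pics/w5.png'),pickle.load(open('w5.pkl','rb')),b0))
```

```text
Traceback (most recent call last):
IndexError: list index out of range
```

```bash
ls pics
cat > hole.py <<'E'
from h import *; import pickle,sys
def fit(im,cm,b):
    g=cv2.GaussianBlur(im[...,2],(0,0),.7).astype(np.float32)
    a=np.linspace(0,2*np.pi,72,endpoint=False)
    def v(p,r): return cv2.remap(g,np.array([proj(cm,[p[0]+r*np.cos(t),p[1]+r*np.sin(t),.045]) for t in a],np.float32)[None],None,cv2.INTER_LINEAR)[0]
    sc=lambda p: np.clip(v(p,.0205)-v(p,.017),-30,60).mean()
    for st in (.002,.001,.0004):
        m=max((sc(b+st*np.array([i,j])),i,j) for i in range(-3,4) for j in range(-3,4)); b=b+st*np.array(m[1:])
    return b,m[0]
b0=np.array([.5196,.136])
for n in ('scene','top','wrist'):
    print(n,fit(bot.camera(n)[...,::-1],cam(n),b0))
for n in ('w2','w5'): print(n,fit(cv2.imread(f'pics/{n}.png'),pickle.load(open(n+'.pkl','rb')),b0))
E
python3 hole.py
```

```text
c4.png
c5.png
c6.png
scene0.png
scene0b.png
scene4.png
scene5.png
scene_11.10.png
scene_11.90.png
scene_12.60.png
scene_13.20.png
scene_15.00.png
top0.png
top0b.png
top4.png
top5.png
top_11.15.png
top_15.05.png
w1.png
w2.png
w2c.png
w3.png
w4.png
w5.png
w6.png
wrist0.png
wrist_11.20.png
wrist_11.85.png
wrist_12.55.png
wrist_13.15.png
wrist_14.95.png
scene (array([0.5208, 0.1368]), np.float32(34.897556))
top (array([0.5196, 0.1366]), np.float32(50.678764))
wrist (array([0.5186, 0.134 ]), np.float32(52.040947))
w2 (array([0.5186, 0.134 ]), np.float32(41.154663))
w5 (array([0.5168, 0.138 ]), np.float32(38.14704))
```

Emit:
drive_tool([
  {"dx":0.35,"dy":0.9,"dz":0,"wx":0,"wy":0,"wz":0,"hand":5},
  {"dx":0.7,"dy":1.7,"dz":0,"wx":0,"wy":0,"wz":0,"hand":5},
  {"dx":1.05,"dy":2.5,"dz":0,"wx":0,"wy":0,"wz":0,"hand":5},
  {"dx":1.35,"dy":3.3,"dz":0,"wx":0,"wy":0,"wz":0,"hand":5},
  {"dx":1.65,"dy":4.0,"dz":0,"wx":0,"wy":0,"wz":0,"hand":5},
  {"dx":1.77,"dy":4.4,"dz":0,"wx":0,"wy":0,"wz":0,"hand":5},
  {"dx":1.8,"dy":4.48,"dz":0.2,"wx":0,"wy":0,"wz":0,"hand":5},
  {"dx":1.8,"dy":4.48,"dz":0.5,"wx":0,"wy":0,"wz":0,"hand":5},
  {"dx":1.8,"dy":4.48,"dz":0.8,"wx":0,"wy":0,"wz":0,"hand":5},
  {"dx":1.8,"dy":4.48,"dz":1.1,"wx":0,"wy":0,"wz":0,"hand":5},
  {"dx":1.8,"dy":4.48,"dz":1.2,"wx":0,"wy":0,"wz":0,"hand":5},
  {"dx":1.8,"dy":4.48,"dz":1.2,"wx":0,"wy":0,"wz":0,"hand":5},
  {"dx":1.8,"dy":4.48,"dz":1.2,"wx":0,"wy":0,"wz":0,"hand":5},
])

```text
clock: 16.5
eef_pos: [0.5219, 0.1362, 0.1733]
tool_rot: [0.189, 0.982, 0.0, 0.0]
ft_force: [0.3, -0.4, -1.5]
grip_width: 0.0131
grasp_force: 59.2
```

```bash
sed -i 's/^d=.*//' st.py
cat >> st.py <<'E'
for n,c in (('post',[.5214,-.1046]),('hole',[.520,.1367])): print(n,(M.T@(np.array([*c,mo[2]])-mo)/.05).round(3))
E
python3 st.py
python3 - <<'E'
from h import *
s=bot.camera('scene')[...,::-1]; t=bot.camera('top')[...,::-1]
c=np.hstack([cv2.resize(s[130:230,240:340],(400,400),interpolation=2),cv2.resize(t[180:280,150:250],(400,400),interpolation=2)]); cv2.imwrite('pics/c7.png',c)
E
```

```text
t 16.5 mouth [0.5213 0.1364 0.0563] F [ 0.27 -0.38 -1.47] T [ 0.01  -0.027 -0.02 ] yawy 68.2 gf 59.189597368240356 rot [1.891e-01 9.820e-01 1.000e-04 3.000e-04]
post [-1.792 -4.475 -0.   ]
hole [ 0.026 -0.005 -0.   ]
```

View pics/c7.png

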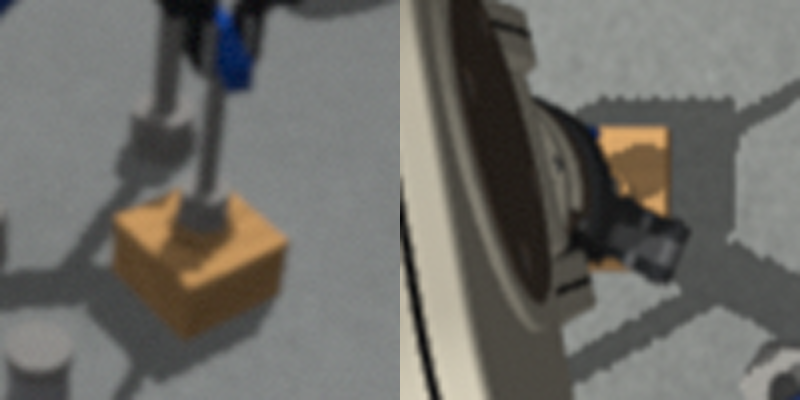

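The socket stands over the hole in the scene view (206,213 of the crop). Lower it gently.

Emit:
drive_tool([
  {"dx":0.016,"dy":0,"dz":0.1,"wx":0,"wy":0,"wz":0,"hand":5},
  {"dx":0.016,"dy":0,"dz":0.2,"wx":0,"wy":0,"wz":0,"hand":5},
  {"dx":0.016,"dy":0,"dz":0.27,"wx":0,"wy":0,"wz":0,"hand":5},
  {"dx":0.016,"dy":0,"dz":0.34,"wx":0,"wy":0,"wz":0,"hand":5},
  {"dx":0.016,"dy":0,"dz":0.34,"wx":0,"wy":0,"wz":0,"hand":5},
])

```text
clock: 17.1
eef_pos: [0.5203, 0.1368, 0.155]
tool_rot: [0.189, 0.982, -0.0, -0.001]
ft_force: [0.4, -0.7, -1.5]
grip_width: 0.0132
grasp_force: 59.2
```

```bash
python3 st.py
```

```text
t 17.1 mouth [0.5195 0.137  0.038 ] F [ 0.43 -0.71 -1.46] T [ 0.04  -0.003  0.015] yawy 68.25 gf 59.24326479434967 rot [ 1.887e-01  9.820e-01 -3.000e-04 -6.000e-04]
post [-1.825e+00 -4.473e+00  2.000e-03]
hole [-0.011 -0.001 -0.   ]
```

Emit:
drive_tool([
  {"dx":-0.008,"dy":0,"dz":0.15,"wx":0,"wy":0,"wz":0,"hand":5},
  {"dx":-0.008,"dy":0,"dz":0.3,"wx":0,"wy":0,"wz":0,"hand":5},
  {"dx":-0.008,"dy":0,"dz":0.45,"wx":0,"wy":0,"wz":0,"hand":5},
  {"dx":-0.008,"dy":0,"dz":0.55,"wx":0,"wy":0,"wz":0,"hand":5},
  {"dx":-0.008,"dy":0,"dz":0.59,"wx":0,"wy":0,"wz":0,"hand":5},
  {"dx":-0.008,"dy":0,"dz":0.61,"wx":0,"wy":0,"wz":0,"hand":5},
  {"dx":-0.008,"dy":0,"dz":0.61,"wx":0,"wy":0,"wz":0,"hand":5},
])

```text
clock: 17.8
eef_pos: [0.5213, 0.1367, 0.1253]
tool_rot: [0.189, 0.982, 0.0, 0.0]
ft_force: [-0.5, -0.7, -1.9]
grip_width: 0.0131
grasp_force: 59.2
```

```bash
python3 st.py
```

```text
t 17.8 mouth [0.5206 0.137  0.0083] F [-0.51 -0.71 -1.95] T [ 0.031 -0.038  0.04 ] yawy 68.25 gf 59.22931373119354 rot [1.887e-01 9.820e-01 0.000e+00 1.000e-04]
post [-1.805 -4.482 -0.   ]
hole [ 0.01 -0.01 -0.  ]
```

Emit:
drive_tool([
  {"dx":0,"dy":0,"dz":0.015,"wx":0,"wy":0,"wz":0,"hand":5},
  {"dx":0,"dy":0,"dz":0.025,"wx":0,"wy":0,"wz":0,"hand":5},
  {"dx":0,"dy":0,"dz":0.03,"wx":0,"wy":0,"wz":0,"hand":5},
  {"dx":0,"dy":0,"dz":0.03,"wx":0,"wy":0,"wz":0,"hand":5},
])

```text
clock: 18.2
eef_pos: [0.5212, 0.1367, 0.1239]
tool_rot: [0.189, 0.982, 0.0, 0.0]
ft_force: [0.5, -0.5, -2.1]
grip_width: 0.013
grasp_force: 59.2
```

```bash
python3 st.py|head -1
```

```text
t 18.2 mouth [0.5206 0.1369 0.0069] F [ 0.48 -0.51 -2.11] T [0.038 0.017 0.061] yawy 68.24 gf 59.22936737537384 rot [1.887e-01 9.820e-01 0.000e+00 1.000e-04]
```

Emit:
drive_tool([
  {"dx":0,"dy":0,"dz":0.01,"wx":0,"wy":0,"wz":0,"hand":5},
  {"dx":0,"dy":0,"dz":0.01,"wx":0,"wy":0,"wz":0,"hand":14},
  {"dx":0,"dy":0,"dz":0.01,"wx":0,"wy":0,"wz":0,"hand":20},
  {"dx":0,"dy":0,"dz":0.01,"wx":0,"wy":0,"wz":0,"hand":40},
  {"dx":0,"dy":0,"dz":0.01,"wx":0,"wy":0,"wz":0,"hand":50},
  {"dx":0,"dy":0,"dz":0.01,"wx":0,"wy":0,"wz":0,"hand":50},
  {"dx":0,"dy":0,"dz":-0.3,"wx":0,"wy":0,"wz":0,"hand":50},
  {"dx":0,"dy":0,"dz":-0.9,"wx":0,"wy":0,"wz":0,"hand":50},
  {"dx":0,"dy":0,"dz":-1.7,"wx":0,"wy":0,"wz":0,"hand":50},
  {"dx":0,"dy":0,"dz":-2.6,"wx":0,"wy":0,"wz":0,"hand":50},
  {"dx":0,"dy":0,"dz":-2.8,"wx":0,"wy":0,"wz":0,"hand":50},
  {"dx":0,"dy":0,"dz":-2.8,"wx":0,"wy":0,"wz":0,"hand":50},
  {"dx":0,"dy":0,"dz":-2.8,"wx":0,"wy":0,"wz":0,"hand":50},
])

```text
clock: 19.5
eef_pos: [0.5206, 0.1365, 0.2626]
tool_rot: [0.189, 0.982, -0.0, -0.001]
ft_force: [0.8, 0.1, -0.7]
grip_width: 0.0498
grasp_force: 0.0
```

```bash
python3 tab.py wrist scene top|tail -3
python3 - <<'E'
from h import *
s=bot.camera('scene')[...,::-1]; cv2.imwrite('pics/end.png',cv2.resize(s[90:350,130:463],None,fx=2.3,fy=2.3,interpolation=2))
E
```

```text
wrist {'red': (49, np.float64(11.9), np.float64(19.7), np.float64(26.5), np.float64(39.4)), 'green': (26, np.float64(24.3), np.float64(30.0), np.float64(34.1), np.float64(44.6))}
scene {'red': (16, np.float64(20.8), np.float64(28.2), np.float64(35.4), np.float64(37.7)), 'green': (5, np.float64(15.2), np.float64(17.1), np.float64(19.2), np.float64(47.1))}
top {'red': (12, np.float64(17.4), np.float64(21.4), np.float64(25.2), np.float64(39.0)), 'green': (8, np.float64(26.6), np.float64(29.2), np.float64(31.5), np.float64(44.9))}
```

View pics/end.png

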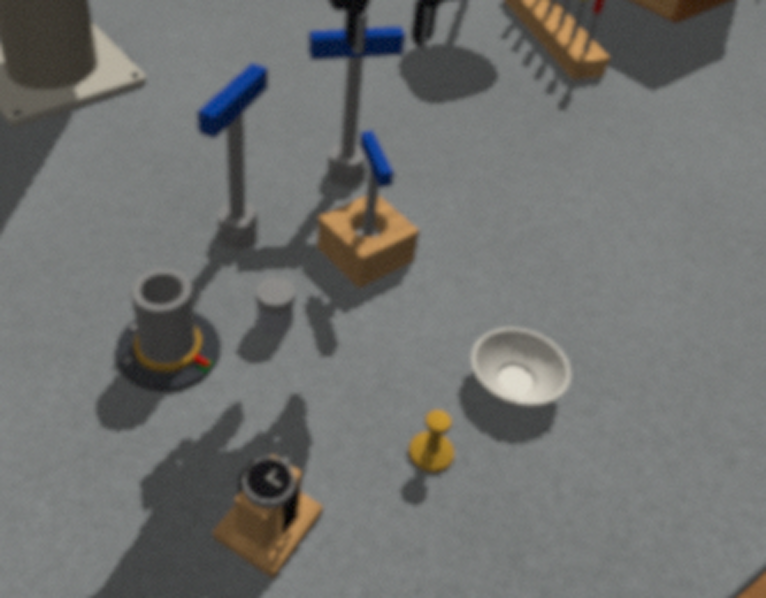

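The key stands upright in its block at (370,190), the tab lies mid-field (17.5° turned, 0.305 rad), and everything else is where it was.

```bash
python3 -c "
from workcell import bot
print(bot.job_done())"
```

```text
the job is handed in; nothing more can be done
None
```

The job is handed in: the red tab is about 0.30 rad round, mid-way in the green field. The key is upright in its block, the other objects look undisturbed in the last picture, and the arm took about 20 s of the 56 s.

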